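Close the filament dry box and lock its quarter-turn stud

TASK

Close the lid of the white filament dry box and lock it with its red-winged quarter-turn stud: press the stud down and turn it clockwise until it drops through its hidden slot, then keep turning clockwise about a quarter turn until its cam catches and the stud stays down by itself. Leave the glue stick, the scraper, the toy dragon and the spare spool where they lie.

Things in the scene. Friction and masses are not known exactly. Their poses are not given: they have to be found in the camera images.
- drybox: White open-topped dry box fixed to the counter, 220 mm along its x, 190 mm along y, 85 mm high, blue filament spool inside. Its grey lid, a plate 226 x 196 x 6 mm, is hinged on the +x (far) rim, hinge line at box x = +110 mm, height 85.5 mm; closed, the lid's upper face is 91.5 mm above the counter. Origin: centre of its underside; z up, -x is the front, where the lid opens.
- lid (a joint): Angle of the lid's hinge in rad: 0 = closed, grows as the lid's front edge swings up and back towards +x; starts open between 0.5 and 0.95. A stiff friction hinge: the lid stays where it is left, and 1 to 5 N on its front edge pushes it shut.
- lid_edge (a point): Point on the lid's outer (upper) face, mid-width, 3 mm in from the front edge, 220 mm from the hinge line. Axes: x from the front edge towards the hinge, y along the edge, z out of the upper face. The stud stands 30 mm from here towards the hinge. To push the lid shut, the face near the front edge is bare 50 to 85 mm to either side along y.
- stud_press (a joint): How far the sprung stud is pushed down, in m: 0 = standing up (yellow stem showing), most 0.014; the spring pushes back 4 N at 0, 11 N at 0.014. Lid shut: off the slot it stops hard at 0.002, over the slot it goes to 0.014. Once through and turned clockwise it rises only to 0.0115, until the cam catches: then it springs up to 0.009 and stays. Let go near the slot, it springs back to 0.
- stud_turn (a joint): Turn of the stud in rad, CLOCKWISE seen from above; 0 = wing along the box's x. Starts at -0.3 to 0.1. The hidden slot lies anywhere from 0.35 to 0.75; the stud drops in within about 0.15 of it. The cam catches 1.57 past the slot (0.1 either side), firm stop just beyond. Once through it turns clockwise only, under 0.1 N m; past the slot it stays when let go, so it may be regripped.
- stud_grip (a point): Centre of the stud's red wing, a bar 34 mm long (its x), 12 mm thick (its y: grip across this), 18 mm high, white mark at its +x end; z up along the stud's axis. It stands on a black disc, 44 mm across, 4 mm thick, its top 9 mm below this point; fingertips may push on it. Lid shut and stud up, this point is 124.5 mm above the counter, 80 mm from the box's centre towards its front.
- glue_stick: Orange glue stick lying beside the box, 100 mm long, 28 mm diameter; origin under its middle. To be left alone.
- scraper: Scraper (spatula) with a blue handle lying on the other side of the box, 170 mm long; origin under its middle. To be left alone.
- printed_dragon: White 3D-printed toy dragon, about 95 mm long, 16 mm high; origin under its middle. To be left alone.
- spare_spool: Green filament spool lying flat, 150 mm across, 58 mm high, left of the robot; origin under its middle. To be left alone.

How it is judged:
By the outcome, as a careful person would: the job done as asked, in the order asked, and still so for the second after the job is handed in, with the robot touching nothing.
It also fails if it takes over 72 s, if anything falls off the work surface, if the arm or the gripper's body presses on something with over 40 N, if the wrist force passes 120 N, or if a joint passes its speed limit or range.

ROBOT

A 6-joint arm with a two-finger parallel gripper is mounted at the origin on the work surface. World frame = base frame: x ahead of the robot, y to its left, z up, the work surface at z = 0. Lengths are in m, angles in rad, forces in N, time in s.
With the tool pointing down it reaches from about 0.375 to 0.75 m from the base axis. Payload 9 kg.
Tool frame: the origin (TCP) lies at the centre of the arm's flange, where the gripper is bolted on; the fingertips stand 173 mm ahead of it and the grasp point (between the pads) lies 155 mm ahead of it; x points along the fingers, y is the direction in which the jaws open and shut, and the axes are right-handed (so a half turn about x gives the same grasp; the last joint's range is limited). The gripper opens to 85 mm and grips with 20 to 120 N. Pads are 22 mm wide; open, the fingers measure 114 mm over their backs; the gripper's body (76 mm by 85 mm) begins 54 mm behind the grasp point. The pads swing forward as they close: fully open they stand 13 mm farther back than shut.
Start: joints at [0.932, 0.104, 0.097, 1.564, 0, 1.353], TCP at [0.245, 0.548, 0.405] pointing down, gripper open.
Joint ranges: [-2.99, 2.99], [-0.84, 1.86], [-1.1, 1.16], [-1.84, 2.11], [-1.51, 1.56], [-3.14, 3.14]. Speed limits (rad/s): [2.22, 2.22, 2.57, 3.14, 3.14, 3.14].

INTERFACE

Orientations are given as a unit quaternion [w, x, y, z].
In Python, from workcell import r gives the robot as it stands. The module is installed in compiled form; this text tells all that it offers.
- The arm moves only by the tool drive_tool, never from a script. Its argument "steps" is a list of rows, each a list of 5 numbers: the shift along the tool's x, y, z in cm, then the turn about the tool's x in degrees, then the closure, from 0 (fully open) to 1 (shut). A call has 1 to 8 rows; each row shifts and turns the commanded pose from where the row before left it, along the tool's axes as they then stand; what a row does not reach is not made up. A row lasts 1/10 s, in which the tool goes at most 50 mm and 8.59 degrees, less where a joint would pass 70% of its speed; a pose out of reach is approached as far as the arm can. A call with a gripper value outside its range is refused whole. The fingers move at their own pace and stop on an object; "grip_force" is the grip in N (left out, the last holds). Time passes only in rows, so rows that do not move let the fingers close. It gives the time, the measured TCP pose, the force and the opening at its end, in the units of the state.
- r.sense(): the state, without advancing time (a new reading comes with each control period).
- r.snapshot(name): name is "side" or "top"; returns a dict with "color" (480x640x3 uint8, red, green, blue), "camera_matrix" (3x3 intrinsics, pixels), "k1" (the pictures are not rectified: a ray, as slopes to the right and down, at radius r is drawn at 1 + k1 r^2 times it, then the intrinsics apply), "extrinsics" (4x4, takes a point from camera to world coordinates). Camera axes: x right, y up, looking along -z (the intrinsics and any distortion apply to the point x, -y, -z); pixel columns grow to the right and rows downward; lengths in m; the calibration is good to about 2 mm. A picture is of the moment at which its call begins. There is no depth.
- r.finish_job(): hands the job in, once; it reports no verdict.
Trained networks look in the newest picture that a camera, given by its name, has taken for a name from the list of things; names that differ only in an ending like _2 or _b are one class to them, and where a whole thing is asked for, a point or a joint stands for the part that bears it (a point fixed in the world has none). Each returns a list of dicts, best first, with "confidence" (0 to 1); they miss things now and then, are a little off and sometimes report something else, mostly with a low value. They report only what shows in the picture. A call takes as long as a camera call.
- r.find_in(camera, name): "position" ([row, column] in pixels, amid what is visible of it).
- r.mark_of(camera, name): "position" ([row, column] in pixels: a listed point, or the origin of a listed thing).
The state is a dict: "t": time; "qpos": joint angles; "joint_vel": joint speeds; "joint_efforts": joint torques, N m; "eef_pos": TCP position; "tcp_rot": TCP orientation; "ft_force": force on the tool from outside, world axes, zero at the start; "moment": the same for the moment, N m; "opening": finger opening in m.
Only numpy, scipy, OpenCV 4.12 (cv2) and the standard library are available. Lean on these libraries where they do the work, as an engineer would, in place of code of your own. Each camera call takes 0.05 s, during which the arm holds its last target.

## Working session

There is one attempt and no reset: what is moved stays moved. The work goes in short steps, Python scripts to look and compute and a tool call to move; the robot and the scene stay as the last step left them, time stands still between calls to the robot, and variables do not carry over. Pictures are saved under pics/ and viewed, and the job is handed in when it is done.

Besides the shell and the picture viewer there is one more tool, called after "Request:" by a JSON object that holds its "op" and its "data", one argument or row to a line. drive_tool: Moves the arm, as the interface text tells. Its arguments: {"type":"object","properties":{"steps":{"type":"array"},"grip_force":{"type":"number"}},"required":["steps"]}

```bash
mkdir -p pics; cat > h.py <<'E'
import numpy as np, cv2
from workcell import r
def snap(cam,fn):
    s=r.snapshot(cam); cv2.imwrite('pics/'+fn,s['color'][:,:,::-1]); return s
def ray(s,px):
    K=np.array(s['camera_matrix']);E=np.array(s['extrinsics']);k=s['k1']
    u=(px[1]-K[0,2])/K[0,0];v=(px[0]-K[1,2])/K[1,1]
    rd=np.hypot(u,v);rr=rd
    for _ in range(50): rr=rd/(1+k*rr*rr)
    f=rr/rd if rd>0 else 1
    d=E[:3,:3]@np.array([u*f,-v*f,-1.]);return E[:3,3],d/np.linalg.norm(d)
def atz(s,px,z):
    o,d=ray(s,px);return o+d*(z-o[2])/d[2]
def proj(s,P):
    K=np.array(s['camera_matrix']);E=np.array(s['extrinsics'])
    p=E[:3,:3].T@(np.array(P)-E[:3,3]);u=p[0]/-p[2];v=-p[1]/-p[2];f=1+s['k1']*(u*u+v*v)
    return np.array([K[1,1]*v*f+K[1,2],K[0,0]*u*f+K[0,2]])
def tri(a,pa,b,pb):
    o1,d1=ray(a,pa);o2,d2=ray(b,pb)
    t=np.linalg.lstsq(np.array([d1,-d2]).T,o2-o1,rcond=None)[0]
    A=o1+d1*t[0];B=o2+d2*t[1];return (A+B)/2,np.linalg.norm(A-B)
E
cat > a.py <<'E'
from h import *
S={c:snap(c,c+'1.png') for c in('side','top')}
st=r.sense();print({k:np.round(v,3) for k,v in st.items()})
for n in['drybox','lid_edge','stud_grip','glue_stick','scraper','printed_dragon','spare_spool']:
    m={}
    for c in S:
        m[c]=r.mark_of(c,n); print(n,c,[(np.round(q['position'],1),round(q['confidence'],2)) for q in m[c][:3]])
    if m['side'] and m['top']:
        print('  tri',tri(S['side'],m['side'][0]['position'],S['top'],m['top'][0]['position']))
for c in S: print(c,np.round(S[c]['extrinsics'],3),S[c]['camera_matrix'],S[c]['k1'])
E
python3 a.py
```

```text
{'t': np.float64(0.1), 'qpos': array([ 0.932,  0.105,  0.097,  1.564, -0.   ,  1.353]), 'joint_vel': array([-0.001, -0.001,  0.004, -0.   , -0.001,  0.001]), 'joint_efforts': array([ 6.0000e-03, -5.5821e+01,  5.0472e+01,  1.3000e-02, -0.0000e+00,
       -0.0000e+00]), 'eef_pos': array([0.245, 0.548, 0.404]), 'tcp_rot': array([ 0.691,  0.147,  0.692, -0.148]), 'ft_force': array([1.673, 0.295, 0.116]), 'moment': array([-0.016, -0.013,  0.064]), 'opening': np.float64(0.085)}
drybox side []
drybox top [(array([212.3, 357.4]), 0.91)]
lid_edge side [(array([167.3, 315.1]), 0.55)]
lid_edge top [(array([190.8, 365.4]), 0.8)]
  tri (array([ 0.57939498, -0.0744785 ,  0.25883443]), np.float64(0.0008549959604855555))
stud_grip side [(array([161.9, 300.9]), 0.65)]
stud_grip top [(array([172.9, 369.2]), 0.76)]
  tri (array([ 0.62624077, -0.08440949,  0.25283023]), np.float64(0.014319258582050288))
glue_stick side [(array([254.7, 270. ]), 0.55)]
glue_stick top [(array([199.5, 292.5]), 0.82)]
  tri (array([0.64535094, 0.08616335, 0.01118019]), np.float64(0.002161699363638116))
scraper side []
scrape
[... 229 characters left out ...]
), 0.74)]
  tri (array([ 0.34175368,  0.4245546 , -0.0028072 ]), np.float64(0.00015454969252726148))
side [[-0.862  0.339 -0.376 -0.158]
 [-0.507 -0.587  0.631  1.14 ]
 [-0.007  0.735  0.678  1.288]
 [ 0.     0.     0.     1.   ]] [[606.97137032   0.         319.94936144]
 [  0.         606.97137032 239.17739297]
 [  0.           0.           1.        ]] -0.1924734537135346
top [[-7.60e-02  9.75e-01 -2.07e-01  2.43e-01]
 [-9.97e-01 -7.50e-02  1.70e-02  4.20e-02]
 [ 1.00e-03  2.07e-01  9.78e-01  1.38e+00]
 [ 0.00e+00  0.00e+00  0.00e+00  1.00e+00]] [[561.17317099   0.         322.33094756]
 [  0.         561.17317099 240.42630208]
 [  0.           0.           1.        ]] 0.0616108804313093
```

View pics/side1.png

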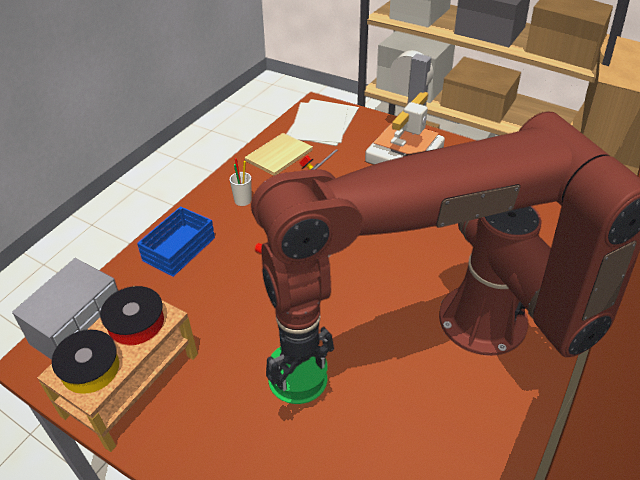

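View pics/top1.png

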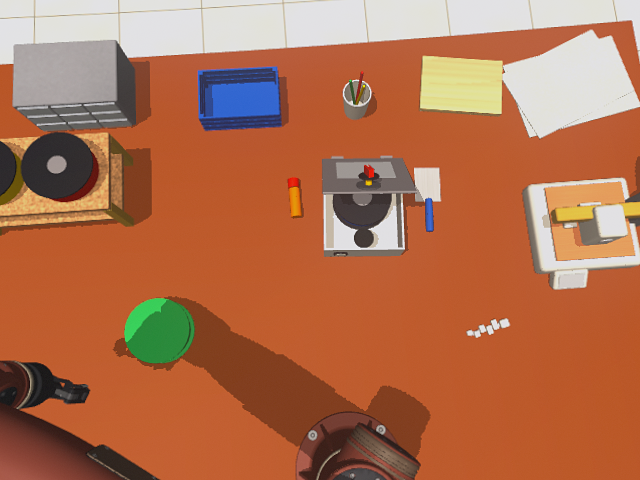

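Side view: the arm hides the box. Top view: the box front is near row 255 (cols 323–404), the hinge near row 158, the red wing near (171, 369), and the lid is open. I'll zoom in on this.

```bash
cat > b.py <<'E'
from h import *
s=snap('top','t2.png');c=s['color'][140:275,270:450,::-1]
cv2.imwrite('pics/t2c.png',cv2.resize(c,None,fx=4.4,fy=4.4,interpolation=cv2.INTER_CUBIC))
m=r.mark_of('top','drybox')[0]['position'];print(m,atz(s,m,0))
m=r.mark_of('top','lid_edge')[0]['position'];le=m
m2=r.mark_of('top','stud_grip')[0]['position'];print(le,m2)
E
python3 b.py
```

```text
[212.3, 358.8] [ 0.6010633  -0.07961603  0.        ]
[192.4, 367.6] [170.2, 368.2]
```

View pics/t2c.png

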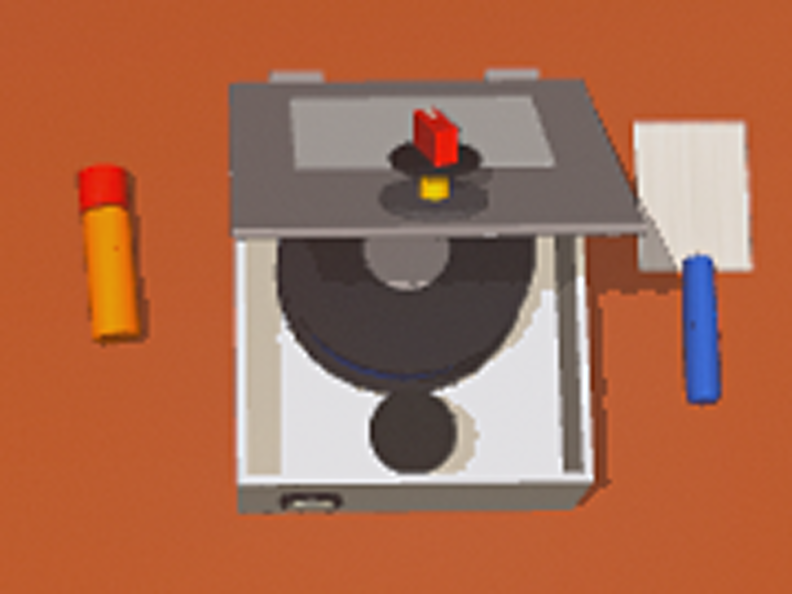

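```bash
cat > fit.py <<'E'
from h import *
from scipy.optimize import least_squares
s=r.snapshot('top')
def px(x,y): return np.array([140+y/4.4,270+x/4.4])
def lid(u,v,w,a): # u from hinge to front, v y, w above lower face (z)
    return np.array([.110-u*np.cos(a)+w*np.sin(a),v,.0855+u*np.sin(a)+w*np.cos(a)])
obs=[(('b',-.11,.095,.085),px(238,482)),(('b',-.11,-.095,.085),px(592,482)),(('b',-.11,.095,0),px(240,513)),(('b',-.11,-.095,0),px(577,509)),
(('l',-.003,.098,.006),px(230,84)),(('l',-.003,-.098,.006),px(584,80)),(('l',.223,.098,.006),px(233,231)),(('l',.223,-.098,.006),px(642,221)),
(('l',.19,0,.024+.009),np.array([170.8,369.2]))]
def W(p,d):
    q=np.array(d[1:]) if d[0]=='b' else lid(*d[1:],p[3])
    c,n=np.cos(p[2]),np.sin(p[2]);return np.array([p[0]+c*q[0]-n*q[1],p[1]+n*q[0]+c*q[1],q[2]])
f=lambda p:np.concatenate([proj(s,W(p,d))-o for d,o in obs])
o=least_squares(f,[.6,-.08,0,.7],loss='soft_l1')
print(o.x,'\n',f(o.x).reshape(-1,2).round(1))
for d in [('l',.22,0,.006),('l',.19,0,.033),('l',.22,.068,.006),('l',.22,-.068,.006),('b',-.08,0,.1245),('b',-.11,.068,.0915)]: print(d,W(o.x,d).round(4))
E
python3 fit.py
```

```text
[ 0.59699998 -0.08490882 -0.06513019  0.91645013] 
 [[ 0.7  0.2]
 [-0.2  0.6]
 [ 0.1 -0.4]
 [ 0.2 -0.9]
 [-0.6 -0.3]
 [-0.6 -0. ]
 [-1.2 -0.3]
 [-0.   1.7]
 [ 2.4 -0. ]]
('l', 0.22, 0, 0.006) [ 0.5779 -0.0837  0.2637]
('l', 0.19, 0, 0.033) [ 0.6175 -0.0862  0.2563]
('l', 0.22, 0.068, 0.006) [ 0.5823 -0.0158  0.2637]
('l', 0.22, -0.068, 0.006) [ 0.5735 -0.1515  0.2637]
('b', -0.08, 0, 0.1245) [ 0.5172 -0.0797  0.1245]
('b', -0.11, 0.068, 0.0915) [ 0.4917 -0.0099  0.0915]
```

```bash
cat >> h.py <<'E'
from scipy.spatial.transform import Rotation as Ro
def rot():
    q=r.sense()['tcp_rot'];return Ro.from_quat([q[1],q[2],q[3],q[0]]).as_matrix()
BX=np.array([.597,-.085]);BYAW=-.065
def totool(target,tip=.173):
    R=rot();p=np.array(r.sense()['eef_pos'])+R[:,0]*tip
    return (R.T@(np.array(target)-p)*100).round(2)
def info():
    s=r.sense();R=rot();print('t',s['t'],'tcp',np.round(s['eef_pos'],4),'q',np.round(s['qpos'],3),'F',np.round(s['ft_force'],1),'M',np.round(s['moment'],2),'open',round(s['opening'],4))
    print('R cols',R.round(3).tolist(),'tooly heading deg',np.degrees(np.arctan2(R[1,1],R[0,1])).round(1))
E
python3 -c "
from h import *
info();print(totool([.60,0,.32]))"
```

```text
t 1.05 tcp [0.2451 0.5477 0.4047] q [0.932 0.104 0.097 1.564 0.    1.353] F [0.7 1.  0.7] M [0.02 0.03 0.  ] open 0.0853
R cols [[0.0, 0.408, 0.913], [0.0, 0.913, -0.408], [-1.0, 0.0, 0.0]] tooly heading deg 65.9
[ -8.83 -35.49  54.77]
```

Request:
{"op": "drive_tool", "data": {
  "steps": [
    [-3, 0, 0, 0, 0],
    [-3, 0, 0, 0, 0.5],
    [-3, -1.8, 2.7, 0, 1],
    [0, -1.8, 2.7, 0, 1],
    [0, -1.8, 2.7, 0, 1],
    [0, -1.8, 2.7, 0, 1],
    [0, -1.8, 2.7, 0, 1],
    [0, -1.8, 2.7, 0, 1]
  ],
  "grip_force": 40
}}

```text
t: 1.85
eef_pos: [0.3493, 0.3818, 0.4949]
tcp_rot: [0.692, 0.148, 0.691, -0.148]
ft_force: [-0.0, -0.1, 0.2]
opening: -0.0001
```

Request:
{"op": "drive_tool", "data": {
  "steps": [
    [0, -1.8, 2.7, 0, 1],
    [0, -1.8, 2.7, 0, 1],
    [0, -1.8, 2.7, 0, 1],
    [0, -1.8, 2.7, 0, 1],
    [0, -1.8, 2.7, 0, 1],
    [0, -1.8, 2.7, 0, 1],
    [0, -1.8, 2.7, 0, 1],
    [0, -1.8, 2.7, 0, 1]
  ]
}}

```text
t: 2.65
eef_pos: [0.4877, 0.162, 0.4949]
tcp_rot: [0.692, 0.148, 0.691, -0.148]
ft_force: [-0.0, 0.7, -0.8]
opening: -0.0003
```

Request:
{"op": "drive_tool", "data": {
  "steps": [
    [0, -1.8, 2.7, 0, 1],
    [0, -1.8, 2.7, 0, 1],
    [0, -1.8, 2.7, 0, 1],
    [0, 0, 0, -5, 1],
    [0, 0, 0, -8, 1],
    [0, 0, 0, -7, 1],
    [0, 0, 0, 0, 1]
  ]
}}

```text
t: 3.35
eef_pos: [0.5391, 0.0807, 0.4947]
tcp_rot: [0.707, 0.025, 0.707, -0.025]
ft_force: [-0.1, 0.3, -0.1]
opening: 0.0
```

```bash
cat > c.py <<'E'
from h import *
info()
S={c:snap(c,c+'3.png') for c in('side','top')}
for n in['lid_edge','stud_grip','drybox']:
    m={}
    for c in S:
        m[c]=r.mark_of(c,n); print(n,c,[(np.round(q['position'],1),round(q['confidence'],2)) for q in m[c][:2]])
    if m['side'] and m['top']:
        print('  tri',tri(S['side'],m['side'][0]['position'],S['top'],m['top'][0]['position']))
E
python3 c.py
```

```text
t 3.35 tcp [0.5391 0.0807 0.4947] q [-0.091 -0.022  0.133  1.726  0.    -0.021] F [-0.1  0.3 -0.1] M [ 0.   -0.    0.02] open 0.0
R cols [[0.0, 0.07, 0.998], [0.0, 0.998, -0.07], [-1.0, 0.0, 0.0]] tooly heading deg 86.0
lid_edge side [(array([168.6, 316. ]), 0.65)]
lid_edge top [(array([193.4, 368.4]), 0.72)]
  tri (array([ 0.5777626 , -0.08042974,  0.25038217]), np.float64(0.004897491691142425))
stud_grip side []
stud_grip top [(array([173.5, 367.3]), 0.6)]
drybox side []
drybox top [(array([210.6, 360.5]), 0.58)]
```

View pics/side3.png

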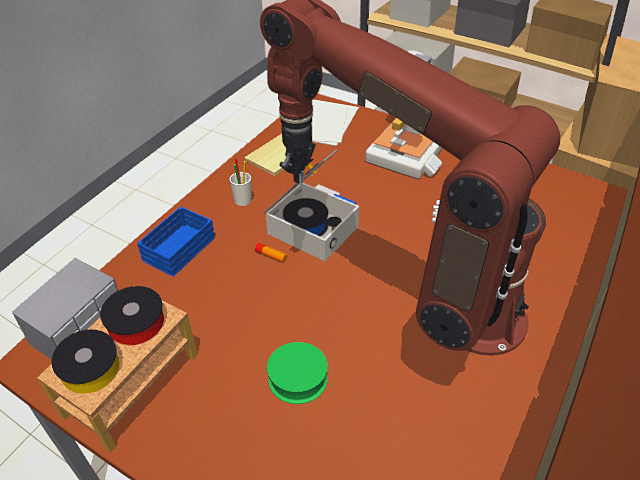

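```bash
cat >> h.py <<'E'
def bw(x,y,z):
    c,n=np.cos(BYAW),np.sin(BYAW);return np.array([BX[0]+c*x-n*y,BX[1]+n*x+c*y,z])
E
python3 -c "
from h import *
print(bw(.022,.068,.267),totool(bw(.022,.068,.267)))"
```

```text
[ 0.62337043 -0.01857259  0.267     ] [ 5.47 -9.32  9.13]
```

Move above the lid's outer face, then feel for it.

Request:
{"op": "drive_tool", "data": {
  "steps": [
    [0, -3, 3, 0, 1],
    [0, -3.3, 3.1, 0, 1],
    [0, -3, 3, 0, 1],
    [2, 0, 0, 0, 1],
    [2, 0, 0, 0, 1],
    [1.5, 0, 0, 0, 1],
    [0, 0, 0, 0, 1]
  ]
}}

```text
t: 4.45
eef_pos: [0.6229, -0.0184, 0.4371]
tcp_rot: [0.705, 0.026, 0.708, -0.025]
ft_force: [0.4, 0.4, -0.1]
opening: -0.0004
```

Request:
{"op": "drive_tool", "data": {
  "steps": [
    [0.5, 0, -0.7, 0, 1],
    [0.5, 0, -0.7, 0, 1],
    [0.5, 0, -0.6, 0, 1],
    [0.5, 0, -0.6, 0, 1],
    [0.6, 0, -0.7, 0, 1]
  ]
}}

```text
t: 4.95
eef_pos: [0.5903, -0.016, 0.4154]
tcp_rot: [0.708, 0.025, 0.706, -0.026]
ft_force: [0.7, -0.3, 2.9]
opening: -0.0001
```

```bash
python3 - <<'E'
from h import *
info(); s=snap('top','t4.png')
c=s['color'][120:285,250:470,::-1];cv2.imwrite('pics/t4c.png',cv2.resize(c,None,fx=3.6,fy=3.6,interpolation=cv2.INTER_CUBIC))
s=snap('side','s4.png');c=s['color'][100:300,200:440,::-1];cv2.imwrite('pics/s4c.png',cv2.resize(c,None,fx=3,fy=3,interpolation=cv2.INTER_CUBIC))
E
```

```text
t 4.95 tcp [ 0.5903 -0.016   0.4154] q [-0.248  0.075  0.086  1.579  0.    -0.176] F [ 0.7 -0.3  2.9] M [ 0.02 -0.07 -0.05] open -0.0001
R cols [[0.003, 0.072, 0.997], [-0.001, 0.997, -0.072], [-1.0, -0.0, 0.003]] tooly heading deg 85.9
```

View pics/t4c.png

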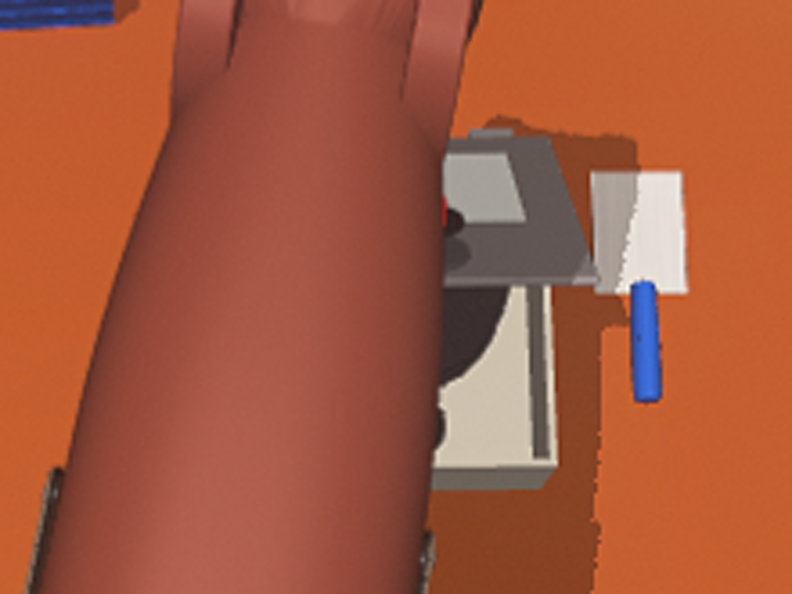

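View pics/s4c.png

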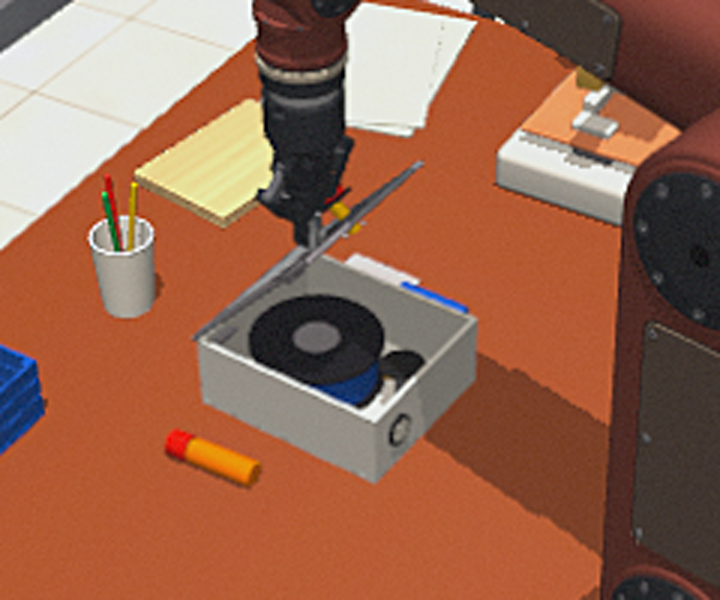

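Request:
{"op": "drive_tool", "data": {
  "steps": [
    [1.2, 0, -1.2, 0, 1],
    [1.2, 0, -1.1, 0, 1],
    [1.2, 0, -1.1, 0, 1],
    [1.3, 0, -0.8, 0, 1],
    [1.3, 0, -0.8, 0, 1],
    [1.4, 0, -0.6, 0, 1],
    [1.4, 0, -0.6, 0, 1]
  ]
}}

```text
t: 5.75
eef_pos: [0.5287, -0.0117, 0.3246]
tcp_rot: [0.707, 0.025, 0.706, -0.026]
ft_force: [1.2, -0.1, 1.0]
opening: -0.0002
```

Request:
{"op": "drive_tool", "data": {
  "steps": [
    [1.5, 0, -0.4, 0, 1],
    [1.5, 0, -0.4, 0, 1],
    [1.5, 0, -0.2, 0, 1],
    [1.0, 0, -0.1, 0, 1]
  ]
}}

```text
t: 6.15
eef_pos: [0.5176, -0.0108, 0.2682]
tcp_rot: [0.707, 0.025, 0.707, -0.025]
ft_force: [1.9, -0.5, 1.3]
opening: 0.0003
```

Request:
{"op": "drive_tool", "data": {
  "steps": [
    [0.2, 0, 0, 0, 1],
    [0.2, 0, 0, 0, 1],
    [0, 0, 0, 0, 1]
  ]
}}

```text
t: 6.45
eef_pos: [0.5177, -0.0108, 0.2652]
tcp_rot: [0.707, 0.025, 0.706, -0.025]
ft_force: [-1.0, 0.0, -0.1]
opening: -0.0003
```

```bash
python3 - <<'E'
from h import *
info()
s=snap('side','s5.png');c=s['color'][100:300,200:440,::-1];cv2.imwrite('pics/s5c.png',cv2.resize(c,None,fx=3,fy=3,interpolation=cv2.INTER_CUBIC))
E
```

```text
t 6.45 tcp [ 0.5177 -0.0108  0.2652] q [-0.274 -0.127 -0.385  1.312  0.    -0.202] F [-1.   0.  -0.1] M [0.   0.04 0.02] open -0.0003
R cols [[0.001, 0.072, 0.997], [-0.0, 0.997, -0.072], [-1.0, -0.0, 0.001]] tooly heading deg 85.9
```

View pics/s5c.png

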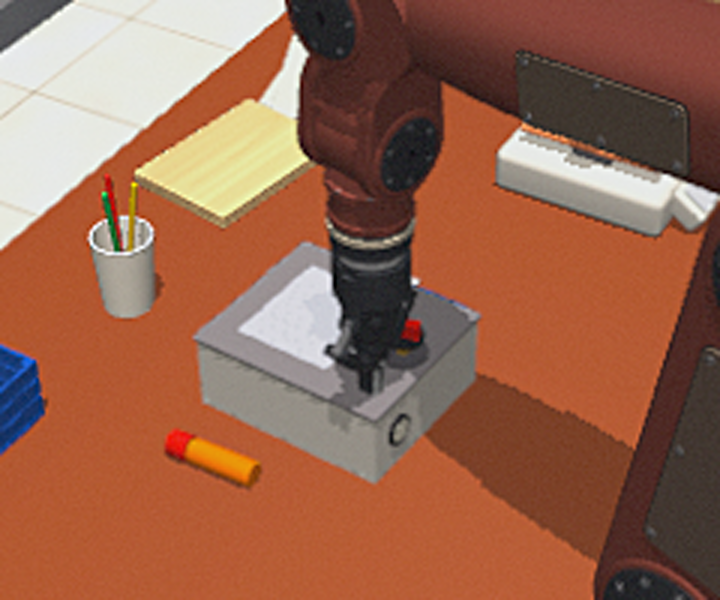

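Request:
{"op": "drive_tool", "data": {
  "steps": [
    [0.1, 0, 0, 0, 1],
    [0.1, 0, 0, 0, 1],
    [0, 0, 0, 0, 1]
  ]
}}

```text
t: 6.8
eef_pos: [0.5178, -0.0108, 0.2649]
tcp_rot: [0.707, 0.025, 0.706, -0.026]
ft_force: [-5.7, 0.8, 15.4]
opening: -0.0001
```

Request:
{"op": "drive_tool", "data": {
  "steps": [
    [-3, 0, 0, 0, 1],
    [-4, 0, 0, 0, 0.5],
    [-4, 2, 0, 0, 0],
    [0, 4, 0, 0, 0],
    [0, 4, 0, 0, 0],
    [0, 4, 0, 0, 0],
    [0, 4, 0, 0, 0],
    [0, 0, 0, 0, 0]
  ]
}}

```text
t: 7.6
eef_pos: [0.5301, 0.1725, 0.3729]
tcp_rot: [0.707, 0.024, 0.707, -0.023]
ft_force: [0.6, 0.0, 0.8]
opening: 0.0853
```

```bash
python3 - <<'E'
from h import *
info()
S={}
for c,(a,b,x,y),f in(('side',(140,290,240,440),4),('top',(150,280,290,450),5)):
    S[c]=s=snap(c,c+'6.png');cv2.imwrite('pics/%s6c.png'%c,cv2.resize(s['color'][a:b,x:y,::-1],None,fx=f,fy=f,interpolation=cv2.INTER_CUBIC))
for n,z in(('lid_edge',.0915),('stud_grip',.1245)):
    m={}
    for c in S:
        m[c]=r.mark_of(c,n); print(n,c,[(np.round(q['position'],1),round(q['confidence'],2),atz(S[c],q['position'],z).round(4)) for q in m[c][:2]])
    if m['side'] and m['top']: print('  tri',tri(S['side'],m['side'][0]['position'],S['top'],m['top'][0]['position']))
print('exp',bw(-.08,0,.1245),bw(-.11,0,.0915))
E
```

```text
t 7.6 tcp [0.5301 0.1725 0.3729] q [ 8.000e-02 -3.100e-02 -9.800e-02  1.503e+00  1.000e-03  1.470e-01] F [0.6 0.  0.8] M [-0.04 -0.   -0.04] open 0.0853
R cols [[0.0, 0.067, 0.998], [0.001, 0.998, -0.067], [-1.0, 0.001, 0.0]] tooly heading deg 86.1
lid_edge side [(array([221.7, 339.6]), 0.64, array([ 0.4942, -0.0704,  0.0915]))]
lid_edge top [(array([251.7, 363.1]), 0.84, array([ 0.4818, -0.073 ,  0.0915]))]
  tri (array([ 0.48753477, -0.07079189,  0.09242575]), np.float64(0.01241907155319847))
stud_grip side []
stud_grip top [(array([233.5, 362.7]), 0.55, array([ 0.5181, -0.0731,  0.1245]))]
exp [ 0.51716894 -0.07980366  0.1245    ] [ 0.48723229 -0.07785503  0.0915    ]
```

View pics/top6c.png

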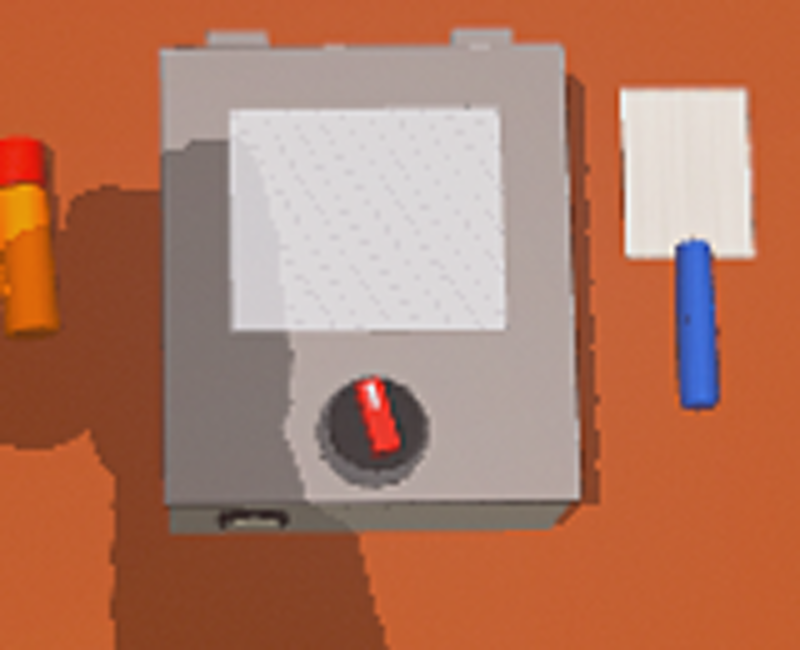

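View pics/side6c.png

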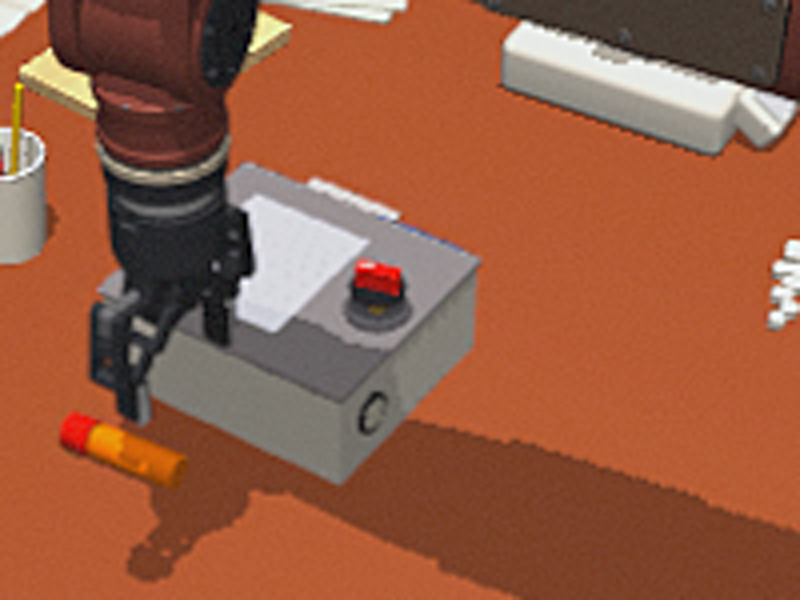

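```bash
python3 - <<'E'
from h import *
s=r.snapshot('top')
cs=[(160,49),(564,45),(581,500),(165,504)]
W=np.array([atz(s,(150+y/5,290+x/5),.0915) for x,y in cs]);print(W.round(4),'centre',W.mean(0).round(4))
d=lambda a,b:np.degrees(np.arctan2(*(W[b]-W[a])[[1,0]]))
print('len',np.linalg.norm(W[0]-W[3]),np.linalg.norm(W[0]-W[1]),'x-head',d(3,0),d(2,1),'y-head-90',d(1,0)-90,d(2,3)-90)
for cam in('top','side'):
    q=r.snapshot(cam);I=q['color'].astype(int)
    m=(I[...,0]>110)&(I[...,1]<70)&(I[...,2]<70)|((I[...,0]>200)&(I[...,1]<110)&(I[...,2]<110)&(I[...,1]-I[...,2]<15))
    ex=proj(q,bw(-.08,0,.1245));Y,X=np.nonzero(m);k=(abs(Y-ex[0])<20)&(abs(X-ex[1])<20)
    Y,X=Y[k],X[k];print(cam,'exp',ex,'n',len(Y),'cent',Y.mean(),X.mean(),(Y.min(),Y.max(),X.min(),X.max()))
    P=np.array([atz(q,p,.130) for p in zip(Y,X)]);c=P.mean(0);w,v=np.linalg.eigh(np.cov(P[:,:2].T))
    print(c,np.sqrt(w*12),np.degrees(np.arctan2(v[1,1],v[0,1])))
    # black disc
E
```

```text
[[ 0.7148  0.0055  0.0915]
 [ 0.7017 -0.1893  0.0915]
 [ 0.4782 -0.1737  0.0915]
 [ 0.4911  0.0203  0.0915]] centre [ 0.5964 -0.0843  0.0915]
len 0.2241608376876801 0.19526919833373133 x-head -3.77550688174327 -3.9927558800809546 y-head-90 -3.8392432850943834 -3.7986687376661337
top exp [233.6754535  365.66746146] n 78 cent 233.23076923076923 365.11538461538464 (np.int64(226), np.int64(240), np.int64(361), np.int64(369))
[ 0.5171174  -0.07810709  0.13      ] [0.01454935 0.03418291] -167.72700015164074
side exp [209.05611288 334.58732239] n 69 cent 209.08695652173913 334.18840579710144 (np.int64(205), np.int64(213), np.int64(329), np.int64(339))
[ 0.51495996 -0.07334654  0.13      ] [0.02763997 0.0367069 ] 170.37172866023928
```

Request:
{"op": "drive_tool", "data": {
  "steps": [
    [0, -4, 0, 0, 0.3],
    [0, -4, 0, 0, 0.3],
    [0, -4, 0, 0, 0.3],
    [0, -4, 0, 0, 0.3],
    [0, -4, 0, 0, 0.3],
    [0, -4, 0, -5, 0.3],
    [0, 0, 0, -5.5, 0.3],
    [0, 0, 0, -5.5, 0.3]
  ]
}}

```text
t: 8.85
eef_pos: [0.5128, -0.0725, 0.3727]
tcp_rot: [0.703, -0.073, 0.703, 0.073]
ft_force: [0.2, 0.8, -0.8]
opening: 0.0598
```

```bash
python3 -c "
from h import *
info();print(totool([.517,-.0793,.1245+.010],.155))"
```

```text
t 8.85 tcp [ 0.5128 -0.0725  0.3727] q [-0.393 -0.151 -0.213  1.51   0.    -0.601] F [ 0.2  0.8 -0.8] M [ 0.04  0.   -0.01] open 0.0598
R cols [[0.0, -0.207, 0.978], [0.0, 0.978, 0.207], [-1.0, 0.0, 0.0]] tooly heading deg 101.9
[ 8.32 -0.75  0.26]
```

Request:
{"op": "drive_tool", "data": {
  "steps": [
    [2, -0.7, 0.3, 0, 0.3],
    [2, 0, 0, 0, 0.4],
    [2, 0, 0, 0, 0.5],
    [1, 0, 0, 0, 0.5],
    [1, 0, 0, 0, 0.5],
    [0.3, 0, 0, 0, 0.5],
    [0, 0, 0, 0, 0.5]
  ]
}}

```text
t: 9.55
eef_pos: [0.5175, -0.0769, 0.2898]
tcp_rot: [0.703, -0.073, 0.703, 0.073]
ft_force: [-0.2, 0.2, 0.1]
opening: 0.0427
```

```bash
python3 - <<'E'
from h import *
info()
for c,(a,b,x,y),f in(('side',(140,290,240,440),4),('top',(150,280,290,450),5)):
    s=snap(c,c+'7.png');cv2.imwrite('pics/%s7c.png'%c,cv2.resize(s['color'][a:b,x:y,::-1],None,fx=f,fy=f,interpolation=cv2.INTER_CUBIC))
E
```

```text
t 9.55 tcp [ 0.5175 -0.0769  0.2898] q [-0.398 -0.121 -0.335  1.357  0.    -0.605] F [-0.2  0.2  0.1] M [-0.01  0.02  0.01] open 0.0427
R cols [[0.0, -0.206, 0.979], [0.0, 0.979, 0.206], [-1.0, 0.0, 0.0]] tooly heading deg 101.9
```

View pics/side7c.png

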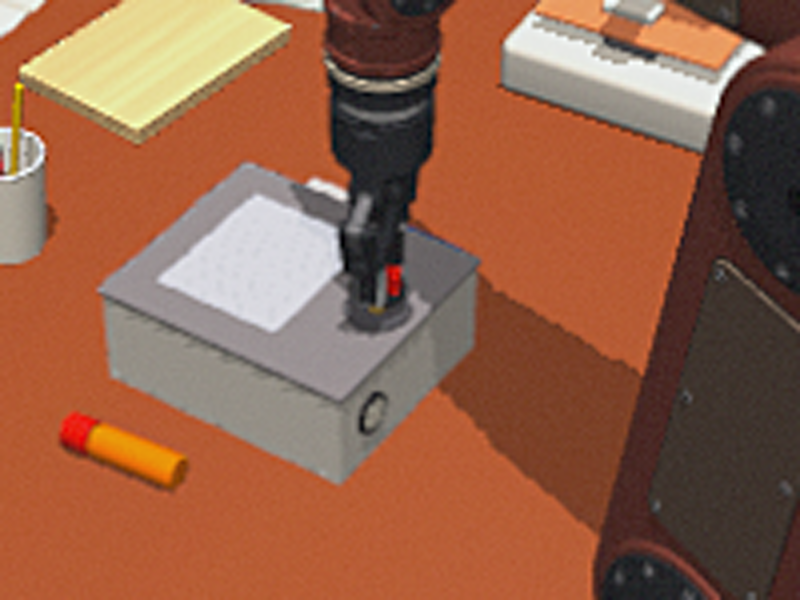

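The fingers straddle the red wing. Next I'll correct the 2 mm offset and close.

Request:
{"op": "drive_tool", "data": {
  "steps": [
    [0, -0.2, 0, 0, 0.7],
    [0, 0, 0, 0, 1],
    [0, 0, 0, 0, 1],
    [0, 0, 0, 0, 1],
    [0, 0, 0, 0, 1]
  ],
  "grip_force": 50
}}

```text
t: 10.15
eef_pos: [0.5178, -0.0779, 0.2901]
tcp_rot: [0.703, -0.073, 0.703, 0.075]
ft_force: [-2.4, 7.9, 3.1]
opening: 0.0106
```

```bash
python3 -c "
from h import *
info()"
```

```text
t 10.15 tcp [ 0.5178 -0.0779  0.2901] q [-0.4   -0.119 -0.333  1.358  0.003 -0.609] F [-2.4  7.9  3.1] M [ 1.63  0.27 -0.03] open 0.0106
R cols [[0.0, -0.207, 0.978], [0.003, 0.978, 0.207], [-1.0, 0.003, 0.001]] tooly heading deg 101.9
```

Request:
{"op": "drive_tool", "data": {
  "steps": [
    [0, 0.1, 0, 0, 1],
    [0.2, 0, 0, 0, 1],
    [0.2, 0, 0, 0, 1],
    [0, 0, 0, 0, 1]
  ]
}}

```text
t: 10.55
eef_pos: [0.5178, -0.0774, 0.2879]
tcp_rot: [0.704, -0.073, 0.703, 0.074]
ft_force: [-7.6, 7.4, 20.0]
opening: 0.0104
```

Request:
{"op": "drive_tool", "data": {
  "steps": [
    [0, 0.1, 0, 6, 1],
    [0, 0, 0, 6, 1],
    [0, 0, 0, 6, 1],
    [0, 0, 0, 5, 1]
  ]
}}

```text
t: 10.95
eef_pos: [0.5176, -0.0766, 0.2876]
tcp_rot: [0.704, 0.07, 0.703, -0.07]
ft_force: [-5.3, 6.2, 13.2]
opening: 0.0108
```

```bash
python3 -c "
from h import *
info()"
```

```text
t 10.95 tcp [ 0.5176 -0.0766  0.2876] q [-3.970e-01 -1.210e-01 -3.390e-01  1.351e+00  1.000e-03 -2.000e-01] F [-5.3  6.2 13.2] M [1.09 1.19 0.02] open 0.0108
R cols [[0.001, 0.196, 0.981], [0.0, 0.981, -0.196], [-1.0, 0.0, 0.001]] tooly heading deg 78.7
```

Request:
{"op": "drive_tool", "data": {
  "steps": [
    [0, 0, 0, 3, 1],
    [0, 0, 0, 3, 1],
    [0, 0, 0, 0, 1]
  ]
}}

```text
t: 11.25
eef_pos: [0.5176, -0.0765, 0.2869]
tcp_rot: [0.699, 0.106, 0.699, -0.105]
ft_force: [-4.2, 5.2, 9.1]
opening: 0.0108
```

Request:
{"op": "drive_tool", "data": {
  "steps": [
    [0, 0, 0, 3, 1],
    [0, 0, 0, 3, 1],
    [0, 0, 0, 0, 1]
  ]
}}

```text
t: 11.55
eef_pos: [0.5176, -0.0764, 0.2864]
tcp_rot: [0.693, 0.143, 0.692, -0.142]
ft_force: [-2.1, 6.1, 6.5]
opening: 0.0104
```

Request:
{"op": "drive_tool", "data": {
  "steps": [
    [0, 0, 0, 3, 1],
    [0, 0, 0, 0, 1]
  ]
}}

```text
t: 11.75
eef_pos: [0.5176, -0.0764, 0.2863]
tcp_rot: [0.689, 0.161, 0.689, -0.16]
ft_force: [-1.6, 6.6, 5.9]
opening: 0.0107
```

Request:
{"op": "drive_tool", "data": {
  "steps": [
    [0.2, 0, 0, 0, 1],
    [0.1, 0, 0, 0, 1],
    [0, 0, 0, 0, 1]
  ]
}}

```text
t: 12.05
eef_pos: [0.5176, -0.0764, 0.2834]
tcp_rot: [0.689, 0.16, 0.689, -0.159]
ft_force: [-2.5, 6.7, 6.4]
opening: 0.0106
```

```bash
python3 -c "
from h import *
info()"
```

```text
t 12.05 tcp [ 0.5176 -0.0764  0.2834] q [-0.397 -0.119 -0.345  1.344  0.002  0.058] F [-2.5  6.7  6.4] M [1.19 0.48 0.  ] open 0.0106
R cols [[0.001, 0.44, 0.898], [0.001, 0.898, -0.44], [-1.0, 0.002, 0.0]] tooly heading deg 63.9
```

Moved 3 mm down with only spring force, so it is dropping through the slot. I'll press on to the bottom.

Request:
{"op": "drive_tool", "data": {
  "steps": [
    [0.2, 0, 0, 0, 1],
    [0.2, 0, 0, 0, 1],
    [0.2, 0, 0, 0, 1],
    [0.1, 0, 0, 0, 1],
    [0, 0, 0, 0, 1]
  ]
}}

```text
t: 12.55
eef_pos: [0.5176, -0.0764, 0.2768]
tcp_rot: [0.689, 0.16, 0.689, -0.159]
ft_force: [-3.2, 6.7, 10.4]
opening: 0.0106
```

Request:
{"op": "drive_tool", "data": {
  "steps": [
    [0.1, 0, 0, 0, 1],
    [0.1, 0, 0, 0, 1],
    [0.1, 0, 0, 0, 1],
    [0, 0, 0, 0, 1]
  ]
}}

```text
t: 12.95
eef_pos: [0.5178, -0.0763, 0.2762]
tcp_rot: [0.69, 0.16, 0.688, -0.159]
ft_force: [-10.2, 9.7, 28.9]
opening: 0.0107
```

Request:
{"op": "drive_tool", "data": {
  "steps": [
    [-0.15, 0, 0, 4, 1],
    [0, 0, 0, 6, 1],
    [0, 0, 0, 6, 1],
    [0, 0, 0, 6, 1],
    [0, 0, 0, 6, 1],
    [0, 0, 0, 0, 1]
  ]
}}

```text
t: 13.55
eef_pos: [0.518, -0.076, 0.2764]
tcp_rot: [0.63, 0.324, 0.629, -0.321]
ft_force: [-2.8, 10.9, 17.2]
opening: 0.0101
```

```bash
python3 -c "
from h import *
info()"
```

```text
t 13.55 tcp [ 0.518  -0.076   0.2764] q [-0.397 -0.116 -0.355  1.33   0.003  0.55 ] F [-2.8 10.9 17.2] M [2.38 0.77 0.02] open 0.0101
R cols [[0.003, 0.812, 0.584], [0.002, 0.584, -0.812], [-1.0, 0.004, -0.0]] tooly heading deg 35.7
```

Request:
{"op": "drive_tool", "data": {
  "steps": [
    [0, 0.1, -0.15, 0, 1],
    [0, 0, 0, 6, 1],
    [0, 0, 0, 6, 1],
    [0, 0, 0, 6, 1],
    [0, 0, 0, 6, 1],
    [0, 0, 0, 6, 1],
    [0, 0, 0, 0, 1]
  ]
}}

```text
t: 14.25
eef_pos: [0.5183, -0.075, 0.2764]
tcp_rot: [0.525, 0.475, 0.523, -0.474]
ft_force: [0.7, 4.8, 12.9]
opening: 0.0105
```

```bash
python3 -c "
from h import *
info()"
```

```text
t 14.25 tcp [ 0.5183 -0.075   0.2764] q [-0.394 -0.117 -0.356  1.328  0.002  1.077] F [ 0.7  4.8 12.9] M [ 1.11  0.09 -0.03] open 0.0105
R cols [[0.004, 0.995, 0.099], [-0.0, 0.099, -0.995], [-1.0, 0.004, 0.0]] tooly heading deg 5.7
```

Request:
{"op": "drive_tool", "data": {
  "steps": [
    [0, 0, 0, 5, 1],
    [0, 0, 0, 5, 1],
    [0, 0, 0, 5, 1],
    [0, 0, 0, 0, 1]
  ]
}}

```text
t: 14.65
eef_pos: [0.5185, -0.075, 0.2765]
tcp_rot: [0.459, 0.54, 0.457, -0.537]
ft_force: [1.6, 5.4, 12.3]
opening: 0.0104
```

```bash
python3 -c "
from h import *
info()"
```

```text
t 14.65 tcp [ 0.5185 -0.075   0.2765] q [-0.394 -0.117 -0.356  1.327  0.002  1.338] F [ 1.6  5.4 12.3] M [ 1.1  -0.32  0.01] open 0.0104
R cols [[0.005, 0.987, -0.161], [0.0, -0.161, -0.987], [-1.0, 0.005, -0.001]] tooly heading deg -9.3
```

Request:
{"op": "drive_tool", "data": {
  "steps": [
    [-0.1, 0, 0, 3, 1],
    [0, 0, 0, 3, 1],
    [0, 0, 0, 3, 1],
    [0, 0, 0, 0, 1]
  ]
}}

```text
t: 15.05
eef_pos: [0.5187, -0.075, 0.2773]
tcp_rot: [0.416, 0.574, 0.414, -0.571]
ft_force: [4.2, 5.3, 10.3]
opening: 0.0106
```

```bash
python3 -c "
from h import *
info()"
```

```text
t 15.05 tcp [ 0.5187 -0.075   0.2773] q [-0.394 -0.117 -0.354  1.329  0.002  1.494] F [ 4.2  5.3 10.3] M [ 1.05 -0.7  -0.05] open 0.0106
R cols [[0.005, 0.95, -0.312], [0.0, -0.312, -0.95], [-1.0, 0.005, -0.002]] tooly heading deg -18.2
```

Request:
{"op": "drive_tool", "data": {
  "steps": [
    [0, 0, 0, 3, 1],
    [0, 0, 0, 3, 1],
    [0, 0, 0, 0, 1]
  ]
}}

```text
t: 15.35
eef_pos: [0.5187, -0.0751, 0.2774]
tcp_rot: [0.385, 0.595, 0.383, -0.592]
ft_force: [4.4, 4.8, 10.2]
opening: 0.0104
```

```bash
python3 -c "
from h import *
info()"
```

```text
t 15.35 tcp [ 0.5187 -0.0751  0.2774] q [-0.394 -0.117 -0.354  1.329  0.002  1.599] F [ 4.4  4.8 10.2] M [ 1.03 -0.8   0.04] open 0.0104
R cols [[0.005, 0.912, -0.41], [-0.0, -0.41, -0.912], [-1.0, 0.005, -0.002]] tooly heading deg -24.2
```

Request:
{"op": "drive_tool", "data": {
  "steps": [
    [0, 0, 0, 3, 1],
    [0, 0, 0, 3, 1],
    [0, 0, 0, 0, 1]
  ]
}}

```text
t: 15.65
eef_pos: [0.5188, -0.0751, 0.2774]
tcp_rot: [0.354, 0.615, 0.352, -0.611]
ft_force: [5.0, 4.8, 10.7]
opening: 0.0108
```

```bash
python3 -c "
from h import *
info()"
```

```text
t 15.65 tcp [ 0.5188 -0.0751  0.2774] q [-0.394 -0.117 -0.354  1.328  0.002  1.704] F [ 5.   4.8 10.7] M [ 1.01 -0.91  0.02] open 0.0108
R cols [[0.006, 0.864, -0.503], [-0.0, -0.503, -0.864], [-1.0, 0.005, -0.003]] tooly heading deg -30.2
```

Request:
{"op": "drive_tool", "data": {
  "steps": [
    [0, 0, 0, 3, 1],
    [0, 0, 0, 3, 1],
    [0, 0, 0, 0, 1]
  ]
}}

```text
t: 15.95
eef_pos: [0.5189, -0.0752, 0.2775]
tcp_rot: [0.321, 0.632, 0.319, -0.629]
ft_force: [5.0, 4.5, 10.2]
opening: 0.0108
```

```bash
python3 -c "
from h import *
info()"
```

```text
t 15.95 tcp [ 0.5189 -0.0752  0.2775] q [-0.394 -0.117 -0.354  1.328  0.002  1.808] F [ 5.   4.5 10.2] M [ 0.96 -0.98 -0.01] open 0.0108
R cols [[0.006, 0.807, -0.59], [-0.0, -0.59, -0.807], [-1.0, 0.005, -0.003]] tooly heading deg -36.2
```

Request:
{"op": "drive_tool", "data": {
  "steps": [
    [0, 0, 0, 2, 1],
    [0, 0, 0, 2, 1],
    [0, 0, 0, 0, 1]
  ]
}}

```text
t: 16.25
eef_pos: [0.5189, -0.0752, 0.2775]
tcp_rot: [0.299, 0.643, 0.297, -0.639]
ft_force: [5.6, 4.3, 10.7]
opening: 0.0106
```

```bash
python3 -c "
from h import *
info()"
```

```text
t 16.25 tcp [ 0.5189 -0.0752  0.2775] q [-0.394 -0.117 -0.354  1.328  0.002  1.877] F [ 5.6  4.3 10.7] M [ 0.94 -1.08  0.07] open 0.0106
R cols [[0.006, 0.764, -0.645], [-0.0, -0.645, -0.764], [-1.0, 0.005, -0.004]] tooly heading deg -40.1
```

Request:
{"op": "drive_tool", "data": {
  "steps": [
    [0, 0, 0, 2, 1],
    [0, 0, 0, 2, 1],
    [0, 0, 0, 0, 1]
  ]
}}

```text
t: 16.55
eef_pos: [0.519, -0.0752, 0.2775]
tcp_rot: [0.277, 0.653, 0.275, -0.649]
ft_force: [4.8, 3.1, 9.8]
opening: 0.0103
```

```bash
python3 -c "
from h import *
info()"
```

```text
t 16.55 tcp [ 0.519  -0.0752  0.2775] q [-0.394 -0.117 -0.354  1.328  0.002  1.947] F [4.8 3.1 9.8] M [ 0.79 -1.09  0.49] open 0.0103
R cols [[0.006, 0.718, -0.696], [-0.001, -0.696, -0.718], [-1.0, 0.005, -0.004]] tooly heading deg -44.1
```

Request:
{"op": "drive_tool", "data": {
  "steps": [
    [0, 0, 0, 2, 1],
    [0, 0, 0, 0, 1]
  ]
}}

```text
t: 16.75
eef_pos: [0.519, -0.0752, 0.2775]
tcp_rot: [0.265, 0.658, 0.263, -0.654]
ft_force: [6.5, 2.9, 8.1]
opening: 0.0105
```

```bash
python3 -c "
from h import *
info()"
```

```text
t 16.75 tcp [ 0.519  -0.0752  0.2775] q [-0.394 -0.117 -0.354  1.328  0.002  1.981] F [6.5 2.9 8.1] M [ 0.77 -1.13  0.75] open 0.0105
R cols [[0.006, 0.694, -0.72], [-0.001, -0.72, -0.694], [-1.0, 0.005, -0.004]] tooly heading deg -46.1
```

Firm stop felt (Mz 0.75 N m). I'll ease up to see whether the cam holds.

Request:
{"op": "drive_tool", "data": {
  "steps": [
    [-0.1, 0, 0, -2, 1],
    [-0.1, 0, 0, 0, 1],
    [-0.1, 0, 0, 0, 1],
    [-0.1, 0, 0, 0, 1],
    [0, 0, 0, 0, 1]
  ]
}}

```text
t: 17.25
eef_pos: [0.519, -0.0752, 0.2809]
tcp_rot: [0.277, 0.653, 0.275, -0.649]
ft_force: [7.9, 4.3, 8.3]
opening: 0.0104
```

Request:
{"op": "drive_tool", "data": {
  "steps": [
    [-0.1, 0, 0, 0, 1],
    [0, 0, 0, 0, 1]
  ]
}}

```text
t: 17.45
eef_pos: [0.5189, -0.0752, 0.2816]
tcp_rot: [0.277, 0.653, 0.275, -0.649]
ft_force: [8.8, 2.6, 1.5]
opening: 0.011
```

Request:
{"op": "drive_tool", "data": {
  "steps": [
    [0, 0, 0, 0, 0.6],
    [0, 0, 0, 0, 0.5],
    [0, 0, 0, 0, 0.5],
    [-2, 0, 0, 0, 0.5],
    [-3, 0, 0, 0, 0.5],
    [-4, 0, 0, 0, 0.5],
    [-2, 0, 0, 0, 0.5]
  ]
}}

```text
t: 18.15
eef_pos: [0.5176, -0.0753, 0.3934]
tcp_rot: [0.276, 0.652, 0.275, -0.65]
ft_force: [0.3, -0.4, 0.4]
opening: 0.0427
```

```bash
python3 -c "
from h import *
info();print(totool([.53,.17,.21]))"
```

```text
t 18.15 tcp [ 0.5176 -0.0753  0.3934] q [-0.395 -0.136 -0.161  1.543 -0.     1.946] F [ 0.3 -0.4  0.4] M [-0.07  0.    0.04] open 0.0427
R cols [[0.003, 0.718, -0.696], [-0.001, -0.696, -0.718], [-1.0, 0.003, -0.001]] tooly heading deg -44.1
[  1.01 -16.23 -18.46]
```

Request:
{"op": "drive_tool", "data": {
  "steps": [
    [0, -2.7, -3, 0, 0.5],
    [0, -2.7, -3, 0, 0.5],
    [0, -2.7, -3, 0, 0.5],
    [0, -2.7, -3, 0, 0.5],
    [0, -2.7, -3, 0, 0.5],
    [0, -2.7, -3, 0, 0.5],
    [0, 0, 0, 0, 0.5],
    [0, 0, 0, 0, 0.5]
  ]
}}

```text
t: 18.95
eef_pos: [0.5262, 0.1676, 0.3899]
tcp_rot: [-0.276, -0.651, -0.276, 0.651]
ft_force: [0.6, -0.2, 0.1]
opening: 0.043
```

```bash
python3 - <<'E'
from h import *
info()
for c,(a,b,x,y),f in(('side',(140,290,240,440),4),('top',(150,280,290,450),5)):
    s=snap(c,c+'9.png');cv2.imwrite('pics/%s9c.png'%c,cv2.resize(s['color'][a:b,x:y,::-1],None,fx=f,fy=f,interpolation=cv2.INTER_CUBIC))
    print(c,'up',proj(s,bw(-.08,0,.1335)),'down',proj(s,bw(-.08,0,.1245)))
E
```

```text
t 18.95 tcp [0.5262 0.1676 0.3899] q [ 0.071 -0.044 -0.08   1.535 -0.     2.41 ] F [ 0.6 -0.2  0.1] M [-0.   -0.01  0.02] open 0.043
R cols [[-0.001, 0.719, -0.695], [-0.0, -0.695, -0.719], [-1.0, -0.0, 0.001]] tooly heading deg -44.0
side up [206.73610445 334.61441012] down [209.05611288 334.58732239]
top up [232.80894077 365.96997203] down [233.6754535  365.66746146]
```

View pics/side9c.png

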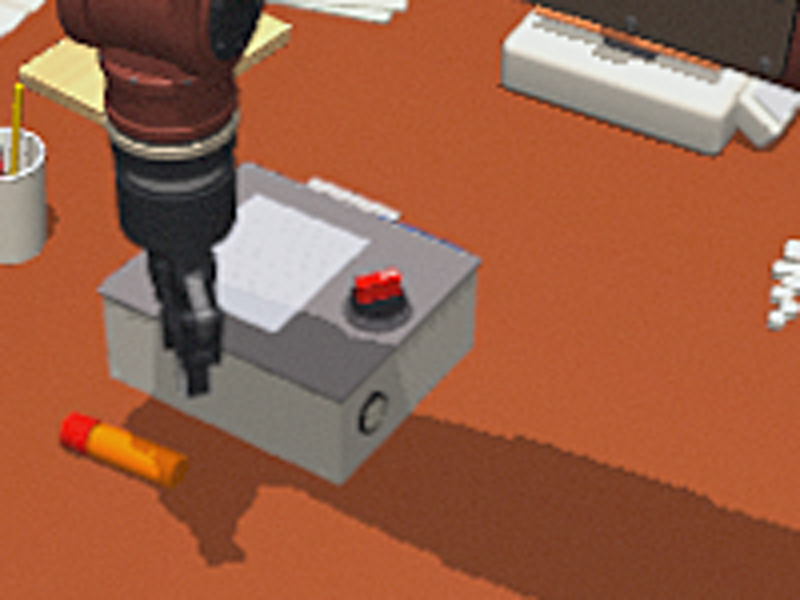

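View pics/top9c.png

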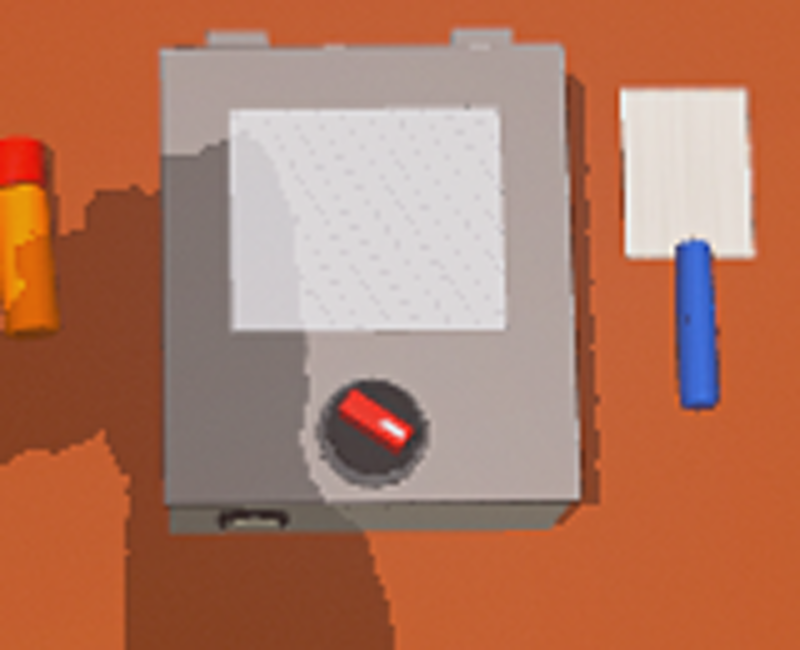

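View pics/top9.png

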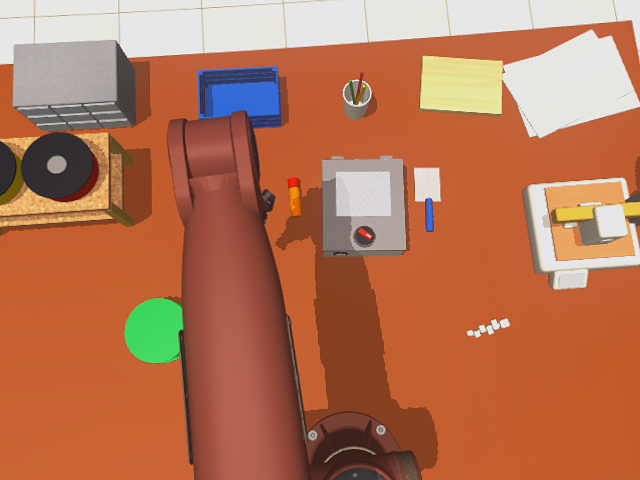

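The pictures show the lid flat and the wing lower, its mark at crop (392, 428) in the top view, and no yellow stem. In the side view the wing top moved from row 262 to 270, about 2 px or 9 mm. The glue stick, scraper, dragon and green spool lie as before.

```bash
python3 -c "
from workcell import r
print(r.finish_job())"
```

```text
the job is handed in; nothing more can be done
None
```

The dry box lid is closed and its stud is locked. I handed the job in at about 19 s, and the hand-in gave no verdict.

- **Lid:** I pushed it down along its arc with the closed fingertips, to one side of the stud. It stopped firmly with the tips at 91.9 mm, against an expected 91.5 mm.
- **Stud:** I gripped the wing at about -0.28 rad and pressed while turning clockwise. It dropped through the slot at about 0.39 rad. I pressed it to the bottom, about 14 mm, and turned on to the firm stop at about 2.3 rad.
- **Lock:** when I eased off, the stud rose about 5 mm and the upward force fell to 1.5 N, as it should with the cam caught at 9 mm.

**Last checks:** with the arm clear, both pictures show the lid flat, the wing about 9 mm lower and turned, and no yellow stem showing. The other four items look unmoved, and the wrist force read zero to within noise.

**What disagreed:**
- The network's side-view marks often failed or were about 12 mm off, so I used a fit to the lid and box corners instead.
- The gripped wing read 10.5 mm across instead of 12 mm.
- A sideways force of up to about 11 N remained during the turn.

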